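Fold a microscopist's ratchet forearm rest down flat

TASK

Fold the forearm rest on the microscopy bench down flat: press the red thumb paddle of its ratchet pawl down until the pawl snaps over and stays clear of the teeth, then push the padded arm steadily down past the teeth until it lies fully home on its stop, and take your hand away. Only press and push: lift nothing, not the arm either, do not lean on the arm while the pawl is still in the teeth and do not slam it down, and leave the other things on the bench where they stand.

Things in the scene. Friction and masses are not known exactly. Their poses are not given: they have to be found in the camera images.
- rest_base: Fixed light-grey steel base of the forearm rest: plate 11 mm high from x = -145 to +225 mm, 120 mm wide. Origin on the bench straight below the arm's hinge. x points along the lowered arm from hinge to free end, y along the hinge axis, z up. Hinge lugs at x = 0 are 73 mm high, pawl lugs at x = -55 mm 110 mm high, both within y = 24 mm either side; stop block at x = 180 mm, top 45 mm.
- hinge (a point): Point on the arm's hinge axis, in the middle of the rest: 55 mm above the bench, straight above the origin of rest_base. The axis is level, along the y axis of rest_base.
- rest_arm (a joint): Angle of the padded arm, rad: 0 = level, down on its stop; grows as the free end rises; starts at 0.36 to 0.70. Stiff hinge: it stays where it is left, even with the pawl out; 3 to 8 N down, 170 to 200 mm out, moves it. Its toothed sector (radius 45 mm) has teeth every 0.15 rad up to 0.75. With the pawl in it sinks at most one tooth, then locks; upwards the teeth click past.
- rest_pad: Grey-blue vinyl pad on the arm, firm, 235 long x 85 wide x 25 mm. Origin on its upper face, centre line, 200 mm along the arm from the hinge and 35 mm above the arm's line through the hinge; it covers 55 to 290 mm along the arm. x along the arm to the free end, z out of the upper face. Level, the face is 90 mm above the bench; raised, the free end is 190 to 270 mm up.
- pawl (a joint): Angle of the ratchet pawl about its pivot (55 mm behind and 41 mm above the hinge), rad: 0 to 0.07 = nose in or resting on the teeth; 0.26 = fully out, clear of the teeth. A sprung ball detent holds it at either end: pressed well past the middle (about 0.16) it snaps over to 0.26 and stays there; let go earlier it springs back or sticks half way.
- paddle: Red ribbed thumb paddle on the pawl's tail, 30 (x) x 36 (y) x 6 mm, free behind the rear lugs. Origin: centre of its upper face, 118 mm behind the hinge (x = -118 mm of rest_base), 116 mm above the bench at pawl = 0. Press straight down from above: 16 mm travel in all from that height, it snaps over at about 11 mm. About 5 N, up to 12 N if the arm has been leant on.
- slide_box: Loose orange plastic microscope slide box, 100 x 85 x 35 mm, 0.16 kg. The origin is the centre of its underside. Leave it alone.
- oil_bottle: Loose small amber immersion-oil bottle, 32 mm across, 68 mm tall, 0.05 kg, standing upright. The origin is the centre of its underside. Leave it alone.
- tally_counter: Loose round steel hand tally counter lying on its back, 48 mm across, 40 mm tall with its push button, 0.09 kg. The origin is the centre of its underside. Leave it alone.
- slide_mailer: Loose white plastic slide mailer with a blue lid face, 86 x 32 x 17 mm, 0.04 kg, lying flat. The origin is the centre of its underside. Leave it alone.

How it is judged:
On the way, in this order (a step that is already met when the one before it is completed fails the run):
1. the pawl is thrown over and stays clear of the teeth while the arm is still up (value of joint each of pawl, rest_arm above 0.2 rad), for 0.2 s.
2. the arm has been pushed down onto its stop (value of joint rest_arm below 0.03 rad), for 0.2 s.
At the end, for the whole second after the job is handed in: The padded arm lies down on its stop (joint within 0.03 rad of level) and is at rest, the pawl is still thrown out of the teeth (above 0.2 rad), and the slide box, oil bottle, tally counter and slide mailer stand within 15 mm of where they were, the bottle upright (value of joint rest_arm below 0.03 rad and value of joint pawl above 0.2 rad and velocity of joint rest_arm between -0.05 and 0.05 rad/s and distance of each of slide_box, oil_bottle, tally_counter, slide_mailer from where it was at the start of the episode below 0.015 m and angle between oil_bottle's own z axis and vertical below 0.35 rad); the robot touches nothing.
It fails at once if a bystander (slide box, oil bottle, tally counter, slide mailer) is moved by more than 15 mm or the bottle is tipped (distance of any of slide_box, oil_bottle, tally_counter, slide_mailer from where it was at the start of the episode above 0.015 m or angle between oil_bottle's own z axis and vertical above 0.35 rad).
It fails at once if the arm is leant on with more than 20 N while the pawl is still in the teeth (value of joint pawl below 0.1 rad and contact force between any of the fingers, the arm and rest_pad above 20 N).
It fails at once if the arm of the rest is lifted (value of joint rest_arm above 0.8 rad or (velocity of joint rest_arm above 0.4 rad/s and value of joint rest_arm above 0.06 rad)).
It fails at once if the arm is slammed down (faster than 2.5 rad/s) (velocity of joint rest_arm below -2.5 rad/s).
It also fails if it takes over 35 s, if anything falls off the work surface, if the arm or the gripper's body presses on something with over 40 N, if the wrist force passes 120 N, or if a joint passes its speed limit or range.

ROBOT

A 6-joint arm with a two-finger parallel gripper is mounted at the origin on the work surface. World frame = base frame: x ahead of the robot, y to its left, z up, the work surface at z = 0. Lengths are in m, angles in rad, forces in N, time in s.
With the tool pointing down it reaches from about 0.275 to 0.725 m from the base axis. Payload 15.9 kg.
Tool frame: the origin (TCP) lies midway between the tips of the shut fingers; the grasp point (between the pads) lies 19 mm behind it (r.hold_point_z is the distance from the TCP to the grasp point, in m); z points along the fingers, y is the direction in which the jaws open and shut (so a half turn about z gives the same grasp; the last joint's range is limited). The gripper opens to 85 mm and grips with 20 to 120 N. Pads are 22 mm wide; open, the fingers measure 114 mm over their backs; the gripper's body (76 mm by 85 mm) begins 54 mm behind the grasp point. The pads swing forward as they close: fully open they stand 13 mm farther back than shut.
Start: joints at [1.197, 0.213, -0.034, 1.323, 0, 1.571], TCP at [0.183, 0.465, 0.231] pointing down, gripper open.
Joint ranges: [-2.98, 2.98], [-0.74, 1.72], [-1.14, 1.35], [-2.1, 2.04], [-1.57, 1.44], [-3.14, 3.14]. Speed limits (rad/s): [1.89, 1.89, 2.39, 2.57, 3.14, 3.14].

INTERFACE

Orientations are given as a unit quaternion [x, y, z, w].
In Python, from workcell import r, eyes gives the robot as it stands.
- The arm moves only by the shell command python3 -m inch 'ROWS' [OPENING] [FORCE]. ROWS is JSON, a list of rows, each a list of 2 entries, a list of its own where there are three numbers: the shift along the tool's x, y, z in cm, then the turn, a rotation vector about the tool's x, y, z in degrees. A call has exactly 8 rows; each row is the pose to reach, as a shift and turn from the pose commanded when the call began, along the tool's axes at that moment; what a row does not reach only later rows make up. A row lasts 1/10 s, in which the tool goes at most 50 mm and 8.59 degrees, less where a joint would pass 70% of its speed; a pose out of reach is approached as far as the arm can. A call with a gripper value outside its range is refused whole. OPENING is the closure, from 0 (fully open) to 1 (shut), set as the call begins (- or left out, the last holds). The fingers move at their own pace and stop on an object; FORCE is the grip in N (left out, the last holds). Time passes only in rows, so rows that repeat a pose let the fingers close, or fill a call up. It gives the time, the measured TCP pose, the force and the opening at its end, in the units of the state.
- r.get_state(): the state, without advancing time (a new reading comes with each control period).
- eyes.camera(name): name is "scene" or "top" or "wrist"; returns a dict with "image" (400x640x3 uint8, red, green, blue), "K" (3x3 intrinsics, pixels), "k1" (the pictures are not rectified: a ray, as slopes to the right and down, at radius r is drawn at 1 + k1 r^2 times it, then the intrinsics apply), "rvec" (rotation vector, rad) and "tvec" (3), from world to camera coordinates, as OpenCV has them. Camera axes: x right, y down, z forward; pixel columns grow to the right and rows downward; lengths in m; the calibration is good to about 2 mm. A picture is of the moment at which its call begins. There is no depth.
- r.hand_in(): hands the job in, once; it reports no verdict.
The state is a dict: "time_s": time; "joint_pos": joint angles; "dq": joint speeds; "effort": joint torques, N m; "tool_pos": TCP position; "tcp_rot": TCP orientation; "force": force on the tool from outside, world axes, zero at the start; "ft_torque": the same for the moment, N m; "finger_gap": finger opening in m.
Only numpy, scipy, OpenCV 4.12 (cv2) and the standard library are available. Lean on these libraries where they do the work, as an engineer would, in place of code of your own. Each camera call takes 0.05 s, during which the arm holds its last target. There are 200 camera calls.

## Working session

There is one attempt and no reset: what is moved stays moved. The work goes in short steps, Python scripts to look and compute and a shell command to move; the robot and the scene stay as the last step left them, time stands still between calls to the robot, and variables do not carry over. Pictures are saved under pics/ and viewed, about 8 in all and at most 12, crops included, and the job is handed in when it is done.

```bash
ls; mkdir -p pics; cat > h.py <<'E'
import numpy as np,cv2
from workcell import r,eyes
from scipy.spatial.transform import Rotation as R
def cam(n):
    c=eyes.camera(n); return c
def ray(c,uv):
    K=c["K"];uv=np.atleast_2d(np.array(uv,float))
    p=np.linalg.solve(K,np.c_[uv,np.ones(len(uv))].T).T[:,:2]
    rd=np.linalg.norm(p,axis=1,keepdims=True);s=rd.copy()
    for _ in range(20): s=rd/(1+c["k1"]*s**2)
    q=p/(1+c["k1"]*s**2)
    M=cv2.Rodrigues(np.array(c["rvec"],float))[0]
    d=np.c_[q,np.ones(len(q))]@M
    o=-M.T@np.array(c["tvec"],float).ravel()
    return o,d
def plane(c,uv,z):
    o,d=ray(c,uv); return o+d*((z-o[2])/d[:,2])[:,None]
def tri(c1,u1,c2,u2):
    o1,d1=ray(c1,u1);o2,d2=ray(c2,u2);d1=d1[0];d2=d2[0]
    s=np.linalg.lstsq(np.c_[d1,-d2],o2-o1,rcond=None)[0]
    a=o1+s[0]*d1;b=o2+s[1]*d2
    return (a+b)/2,np.linalg.norm(a-b)
def red(c,lo=0):
    hsv=cv2.cvtColor(c["image"],cv2.COLOR_RGB2HSV)
    m=((hsv[...,0]<6)|(hsv[...,0]>172))&(hsv[...,1]>140)&(hsv[...,2]>60)
    n,l,s,ce=cv2.connectedComponentsWithStats(m.astype(np.uint8))
    return [(s[i].tolist(),ce[i].round(1).tolist()) for i in range(1,n) if s[i][4]>30]
E
python3 - <<'E'
from h import *
a=cam("scene");b=cam("top");
import pickle;pickle.dump((a,b),open("c0.pkl","wb"))
for n,c in(("scene",a),("top",b)):
    cv2.imwrite(f"pics/{n}0.png",c["image"][...,::-1]);print(n,red(c))
print(r.get_state())
E
```

```text
pics
scene [([160, 210, 25, 21, 338], [171.9, 220.3])]
top [([454, 188, 20, 22, 308], [463.5, 198.1])]
{'time_s': 0.1, 'joint_pos': array([ 1.19702241e+00,  2.13317891e-01, -3.49533199e-02,  1.32348738e+00,
        2.11104847e-05,  1.57081124e+00]), 'dq': array([-0.00014783, -0.00022222,  0.00141867, -0.00078823, -0.00094213,
       -0.00109128]), 'effort': array([ 6.00413637e-05, -6.87253404e+01,  4.87802410e+01,  1.23941919e-02,
       -1.13748442e-04,  3.49564618e-05]), 'tool_pos': array([0.18245589, 0.46521631, 0.23087725]), 'tcp_rot': array([ 1.85808273e-01,  9.82585902e-01, -4.70792063e-04, -9.97623944e-05]), 'force': array([0.06885313, 0.60989093, 0.14261528]), 'ft_torque': array([ 0.02097519, -0.01348308, -0.00606761]), 'finger_gap': 0.0854989940207334}
```

View pics/scene0.png

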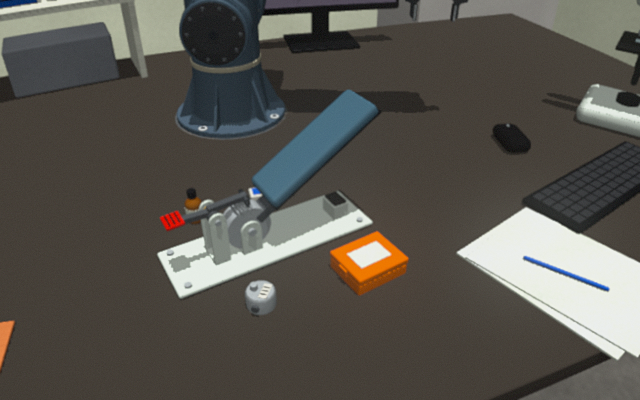

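View pics/top0.png

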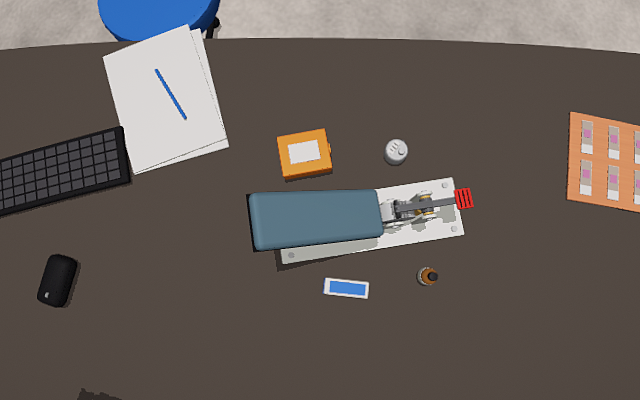

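The scene view shows the rest in side view: paddle at (172,220), pad's free end at (360,100), plate corners (159,258), (182,296), (373,222). In the top view the paddle is at (464,198), the plate's right edge runs from (452,179) to (464,235), and the bottle (428,276), counter (396,152), mailer (346,288) and box (304,153) surround it.

```bash
python3 - <<'E'
from h import *
import pickle
a,b=pickle.load(open("c0.pkl","rb"))
np.set_printoptions(precision=4,suppress=True)
P,e=tri(a,[171.9,220.3],b,[463.5,198.1]);print("paddle",P,e)
print("scene plate",plane(a,[[159,257],[182,295],[373,221],[342,190]],.011))
print("top plate",plane(b,[[452,179],[464,235],[282,263]],.011))
for n,z,u in(("bottle",.068,[432,276]),("counter",.04,[397,150]),("mailer",.017,[346,288]),("box",.035,[304,153])): print(n,plane(b,u,z))
# pad: far end corners
for u,v in(([350,91],[249,196]),([379,108],[254,249])): print("pad end",tri(a,u,b,v),tri(a,u,b,[[254,249],[249,196]][u[0]>360]))
c1=plane(b,[[452,179],[464,235]],.011).mean(0)
print("edge mid",c1)
d=plane(b,[464,235],.011)-plane(b,[282,263],.011);print("len",np.linalg.norm(d))
E
```

```text
paddle [ 0.5659 -0.2163  0.1093] 0.0010036532412915895
scene plate [[ 0.5266 -0.2485  0.011 ]
 [ 0.6293 -0.226   0.011 ]
 [ 0.5677  0.1328  0.011 ]
 [ 0.4545  0.1195  0.011 ]]
top plate [[ 0.624  -0.2307  0.011 ]
 [ 0.5091 -0.2506  0.011 ]
 [ 0.4495  0.1125  0.011 ]]
bottle [[ 0.4286 -0.1678  0.068 ]]
counter [[ 0.6745 -0.1127  0.04  ]]
mailer [[ 0.4032 -0.0137  0.017 ]]
box [[0.6674 0.0725 0.035 ]]
pad end (array([0.53  , 0.1132, 0.2595]), np.float64(0.03663624922455784)) (array([0.4656, 0.1257, 0.2267]), np.float64(0.0036205362462175938))
pad end (array([0.4762, 0.1542, 0.1902]), np.float64(0.042039982894737205)) (array([0.5434, 0.1395, 0.2257]), np.float64(0.002828966511402997))
edge mid [ 0.5665 -0.2406  0.011 ]
len 0.36797176585566577
```

```bash
python3 -m inch '[[[0,0,-5],[0,0,0]],[[0,0,-10],[0,0,0]],[[-3.9,-3.1,-10],[0,0,0]],[[-7.8,-6.3,-10],[0,0,0]],[[-11.6,-9.5,-10],[0,0,0]],[[-15.5,-12.6,-10],[0,0,0]],[[-19.4,-15.8,-10],[0,0,0]],[[-23.2,-18.9,-10],[0,0,0]]]' 1 40
python3 -m inch '[[[-3.9,-3.1,0],[0,0,8]],[[-7.8,-6.3,0],[0,0,16]],[[-11.6,-9.5,0],[0,0,24]],[[-15.5,-12.6,0],[0,0,32]],[[-19.4,-15.8,0],[0,0,40]],[[-23.2,-18.9,0],[0,0,48]],[[-27.1,-22.1,0],[0,0,56]],[[-31,-25.3,0],[0,0,59]]]'
```

```text
time_s: 0.9
tool_pos: [0.3298, 0.2029, 0.3312]
tcp_rot: [0.186, 0.983, -0.0, 0.0]
force: [2.2, 0.8, -0.0]
finger_gap: -0.0
time_s: 1.7
tool_pos: [0.5258, -0.1453, 0.331]
tcp_rot: [0.648, 0.762, -0.0, -0.0]
force: [1.0, 0.9, 0.7]
finger_gap: -0.0002
```

```bash
cat > look.py <<'E'
from h import *
import sys
np.set_printoptions(precision=4,suppress=True)
for n in sys.argv[2:]:
    c=cam(n);cv2.imwrite(f"pics/{n}{sys.argv[1]}.png",c["image"][...,::-1]);q=red(c);print(n,q)
    for s,ce in q: print(" at z=.113",plane(c,ce,.113),"z=.099",plane(c,ce,.099))
s=r.get_state();print(s["time_s"],s["tool_pos"],R.from_quat(s["tcp_rot"]).as_matrix(),s["force"])
E
python3 look.py 1 wrist top scene wrist
```

```text
wrist [([328, 217, 28, 22, 572], [341.4, 227.4])]
 at z=.113 [[ 0.5648 -0.215   0.113 ]] z=.099 [[ 0.5668 -0.221   0.099 ]]
top [([454, 188, 20, 22, 271], [462.6, 198.6])]
 at z=.113 [[ 0.5642 -0.2138  0.113 ]] z=.099 [[ 0.5668 -0.2189  0.099 ]]
scene [([160, 210, 25, 22, 358], [171.9, 220.2])]
 at z=.113 [[ 0.571  -0.2159  0.113 ]] z=.099 [[ 0.5519 -0.2155  0.099 ]]
wrist [([328, 217, 29, 22, 600], [341.8, 227.8])]
 at z=.113 [[ 0.5649 -0.2147  0.113 ]] z=.099 [[ 0.5669 -0.2207  0.099 ]]
1.9 [ 0.5253 -0.1439  0.3303] [[-0.165   0.9863 -0.0018]
 [ 0.9863  0.165   0.0006]
 [ 0.0009 -0.0017 -1.    ]] [0.9915 0.0279 0.4111]
```

View pics/wrist1.png

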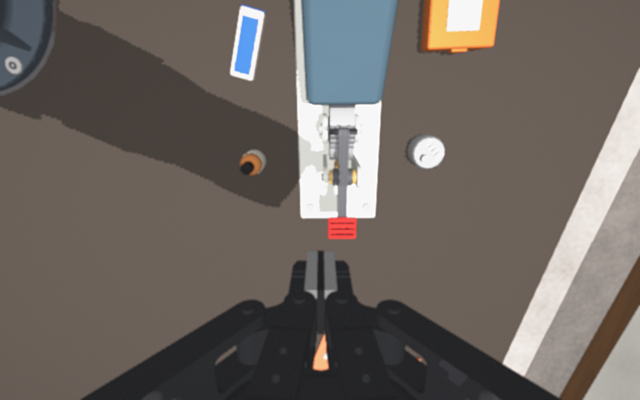

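```bash
python3 -m inch '[[[-4,1.4,0],[0,0,0]],[[-7.7,2.8,0],[0,0,0]],[[-7.7,2.8,5],[0,0,0]],[[-7.7,2.8,10],[0,0,0]],[[-7.7,2.8,14],[0,0,0]],[[-7.7,2.8,17],[0,0,0]],[[-7.7,2.8,19],[0,0,0]],[[-7.7,2.8,19],[0,0,0]]]'
python3 look.py 2 scene
python3 -c "
import cv2;i=cv2.imread('pics/scene2.png')[110:310,90:390];cv2.imwrite('pics/s2c.png',cv2.resize(i,None,fx=2.5,fy=2.5))"
```

```text
time_s: 2.7
tool_pos: [0.564, -0.2125, 0.1392]
tcp_rot: [0.645, 0.764, -0.001, -0.002]
force: [-0.3, 0.7, 0.2]
finger_gap: 0.0003
scene [([160, 211, 25, 21, 344], [171.9, 220.6])]
 at z=.113 [[ 0.572  -0.2161  0.113 ]] z=.099 [[ 0.5529 -0.2157  0.099 ]]
2.75 [ 0.565  -0.213   0.1412] [[-0.1681  0.9858 -0.0014]
 [ 0.9858  0.1681  0.0007]
 [ 0.0009 -0.0013 -1.    ]] [-0.451   0.462   1.2427]
```

View pics/s2c.png

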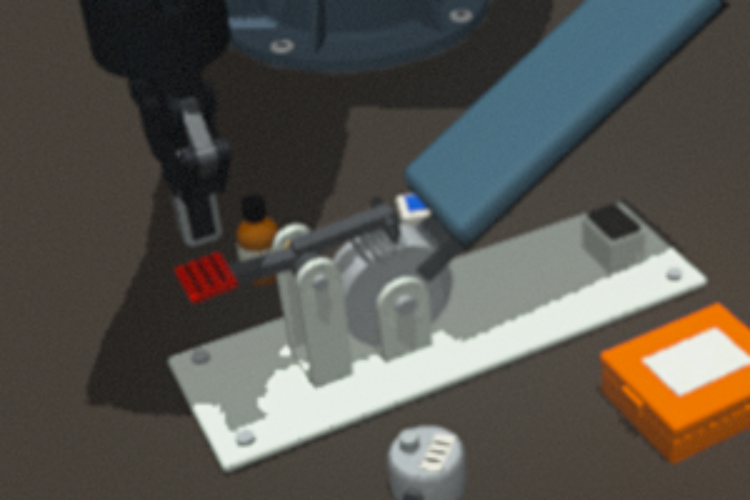

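The tip hangs straight above the paddle (crop about (200,240) over the paddle at (205,275)); the pawl is still in.

```bash
python3 -m inch '[[[-0.2,0,1],[0,0,0]],[[-0.2,0,2],[0,0,0]],[[-0.2,0,2.5],[0,0,0]],[[-0.2,0,3],[0,0,0]],[[-0.2,0,3.4],[0,0,0]],[[-0.2,0,3.7],[0,0,0]],[[-0.2,0,3.9],[0,0,0]],[[-0.2,0,3.9],[0,0,0]]]'
```

```text
time_s: 3.55
tool_pos: [0.5659, -0.2163, 0.102]
tcp_rot: [0.646, 0.764, -0.0, -0.0]
force: [-0.5, 0.1, -0.0]
finger_gap: -0.0003
```

```bash
python3 -m inch '[[[0,0,0.1],[0,0,0]],[[0,0,0.2],[0,0,0]],[[0,0,0.3],[0,0,0]],[[0,0,0.3],[0,0,0]],[[0,0,0.3],[0,0,0]],[[0,0,0.3],[0,0,0]],[[0,0,0.3],[0,0,0]],[[0,0,0.3],[0,0,0]]]'
python3 look.py 3 scene
python3 -c "
import cv2;i=cv2.imread('pics/scene3.png')[110:310,90:390];cv2.imwrite('pics/s3c.png',cv2.resize(i,None,fx=2.5,fy=2.5))"
```

```text
time_s: 4.35
tool_pos: [0.5664, -0.2164, 0.1003]
tcp_rot: [0.646, 0.764, 0.0, 0.001]
force: [-3.1, 1.4, 10.8]
finger_gap: 0.0
scene [([161, 222, 24, 18, 190], [172.7, 231.1])]
 at z=.113 [[ 0.5982 -0.2186  0.113 ]] z=.099 [[ 0.5799 -0.2183  0.099 ]]
4.4 [ 0.5664 -0.2164  0.1003] [[-0.1665  0.986   0.0012]
 [ 0.986   0.1665 -0.0003]
 [-0.0005  0.0012 -1.    ]] [-3.8352  1.9395 11.9551]
```

View pics/s3c.png

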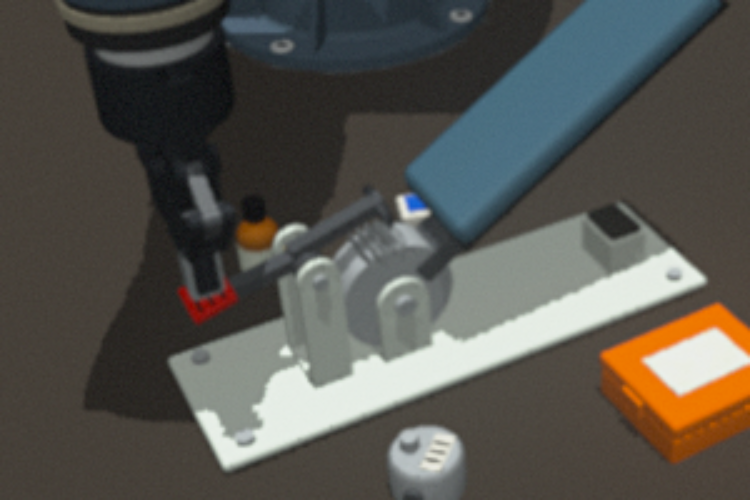

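```bash
python3 -m inch '[[[0,0,-1],[0,0,0]],[[0,0,-4],[0,0,0]],[[0,0,-9],[0,0,0]],[[0,0,-14],[0,0,0]],[[0,0,-19],[0,0,0]],[[0,0,-20],[0,0,0]],[[5,0,-20],[0,0,0]],[[10,0,-20],[0,0,0]]]'
python3 look.py 4 scene top
python3 -c "
import cv2;i=cv2.imread('pics/scene4.png')[60:310,90:390];cv2.imwrite('pics/s4c.png',cv2.resize(i,None,fx=2,fy=2))"
```

```text
time_s: 5.2
tool_pos: [0.5494, -0.1175, 0.2997]
tcp_rot: [0.647, 0.763, 0.0, 0.0]
force: [1.5, 0.9, 1.1]
finger_gap: 0.0
scene [([161, 216, 25, 23, 343], [172.7, 227.2])]
 at z=.113 [[ 0.5888 -0.2173  0.113 ]] z=.099 [[ 0.5702 -0.2169  0.099 ]]
top []
5.3 [ 0.5487 -0.1134  0.3005] [[-0.1703  0.9854  0.0012]
 [ 0.9854  0.1703  0.001 ]
 [ 0.0007  0.0013 -1.    ]] [ 0.0404 -0.8975 -0.4186]
```

View pics/s4c.png

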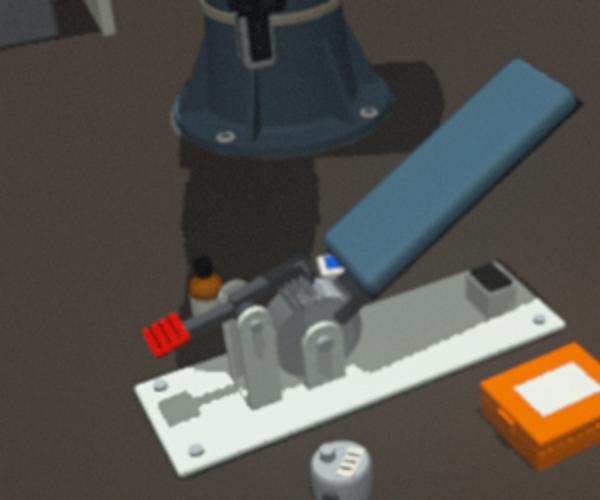

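The paddle stays down after release (crop (165,335)) and the pawl nose is clear of the sector; the arm is still up.

```bash
python3 -m inch '[[[5,0,0],[0,0,0]],[[10,0,0],[0,0,0]],[[15,0,0],[0,0,0]],[[19,0,0],[0,0,0]],[[19,0,2],[0,0,0]],[[19,0,4],[0,0,0]],[[19,0,6],[0,0,0]],[[19,0,7],[0,0,0]]]'
python3 look.py 5 scene
```

```text
time_s: 6.1
tool_pos: [0.5173, 0.0695, 0.2282]
tcp_rot: [0.645, 0.764, -0.001, -0.0]
force: [-0.2, 0.0, -0.4]
finger_gap: -0.0006
scene [([161, 216, 24, 23, 336], [172.5, 227.2])]
 at z=.113 [[ 0.5887 -0.2176  0.113 ]] z=.099 [[ 0.5701 -0.2172  0.099 ]]
6.15 [0.517  0.0694 0.2274] [[-0.1665  0.986  -0.0024]
 [ 0.986   0.1665 -0.0004]
 [ 0.     -0.0024 -1.    ]] [-0.1921  0.5097 -1.6675]
```

View pics/scene5.png

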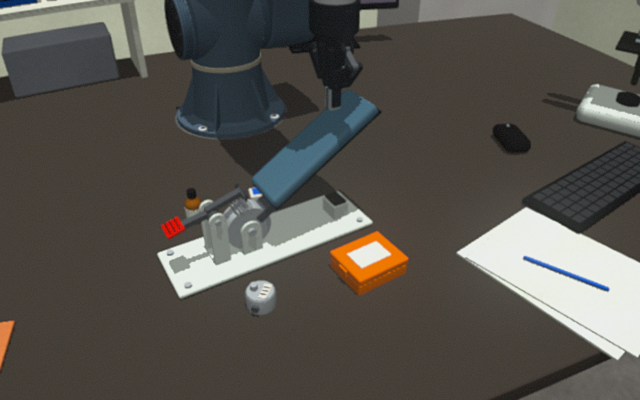

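The shut fingers (335,105) stand just above the pad. Pushing down slowly.

```bash
python3 -m inch '[[[0,0,0.8],[0,0,0]],[[0,0,1.6],[0,0,0]],[[0,0,2.4],[0,0,0]],[[0,0,3.2],[0,0,0]],[[0,0,4],[0,0,0]],[[0,0,4.8],[0,0,0]],[[0,0,5.6],[0,0,0]],[[0,0,6.4],[0,0,0]]]'
python3 -m inch '[[[0,0,0.6],[0,0,0]],[[0,0,1.2],[0,0,0]],[[0,0,1.8],[0,0,0]],[[0,0,2.4],[0,0,0]],[[0,0,3],[0,0,0]],[[0,0,3.6],[0,0,0]],[[0,0,4.2],[0,0,0]],[[0,0,4.8],[0,0,0]]]'
python3 look.py 6 scene
```

```text
time_s: 6.95
tool_pos: [0.5181, 0.0697, 0.1651]
tcp_rot: [0.646, 0.764, 0.0, 0.0]
force: [0.4, 1.4, 5.4]
finger_gap: 0.0
time_s: 7.75
tool_pos: [0.518, 0.0698, 0.1172]
tcp_rot: [0.646, 0.764, 0.0, 0.0]
force: [-0.7, 3.5, 4.9]
finger_gap: -0.0004
scene [([161, 216, 24, 23, 335], [172.5, 227.2])]
 at z=.113 [[ 0.5887 -0.2176  0.113 ]] z=.099 [[ 0.5701 -0.2172  0.099 ]]
7.8 [0.5177 0.0697 0.1163] [[-0.1666  0.986  -0.0003]
 [ 0.986   0.1666  0.0003]
 [ 0.0004 -0.0002 -1.    ]] [1.709  1.555  2.8466]
```

```bash
python3 -m inch '[[[0,0,0.5],[0,0,0]],[[0,0,1],[0,0,0]],[[0,0,1.5],[0,0,0]],[[0,0,2],[0,0,0]],[[0,0,2.4],[0,0,0]],[[0,0,2.6],[0,0,0]],[[0,0,2.7],[0,0,0]],[[0,0,2.7],[0,0,0]]]'
python3 -m inch '[[[0,0,0.1],[0,0,0]],[[0,0,0.2],[0,0,0]],[[0,0,0.2],[0,0,0]],[[0,0,0.2],[0,0,0]],[[0,0,0.2],[0,0,0]],[[0,0,0.2],[0,0,0]],[[0,0,0.2],[0,0,0]],[[0,0,0.2],[0,0,0]]]'
```

```text
time_s: 8.6
tool_pos: [0.5177, 0.0694, 0.0902]
tcp_rot: [0.646, 0.764, -0.0, 0.0]
force: [0.5, 0.2, 2.4]
finger_gap: 0.0
time_s: 9.4
tool_pos: [0.5179, 0.0695, 0.0897]
tcp_rot: [0.646, 0.764, 0.0, 0.0]
force: [-9.3, 0.8, 26.7]
finger_gap: -0.0001
```

Firm on the stop (27 N at z = 0.0897). Backing off straight up and checking.

```bash
python3 -m inch '[[[0,0,-0.5],[0,0,0]],[[0,0,-2],[0,0,0]],[[0,0,-5],[0,0,0]],[[0,0,-9],[0,0,0]],[[0,0,-14],[0,0,0]],[[0,0,-18],[0,0,0]],[[0,0,-18],[0,0,0]],[[0,0,-18],[0,0,0]]]'
python3 look.py 7 scene top
python3 -c "
import cv2;i=cv2.imread('pics/scene7.png')[60:310,90:430];cv2.imwrite('pics/s7c.png',cv2.resize(i,None,fx=2,fy=2))"
```

```text
time_s: 10.2
tool_pos: [0.5181, 0.0694, 0.2686]
tcp_rot: [0.646, 0.764, 0.0, 0.001]
force: [0.2, 0.9, -1.2]
finger_gap: -0.0003
scene [([161, 216, 24, 23, 338], [172.6, 227.2])]
 at z=.113 [[ 0.5888 -0.2174  0.113 ]] z=.099 [[ 0.5701 -0.2171  0.099 ]]
top [([453, 189, 18, 21, 275], [461.6, 199.3])]
 at z=.113 [[ 0.5629 -0.212   0.113 ]] z=.099 [[ 0.5655 -0.217   0.099 ]]
10.3 [0.5173 0.0693 0.2671] [[-0.1663  0.9861 -0.002 ]
 [ 0.9861  0.1663 -0.0006]
 [-0.0002 -0.002  -1.    ]] [-0.2158  0.432   0.0691]
```

View pics/s7c.png

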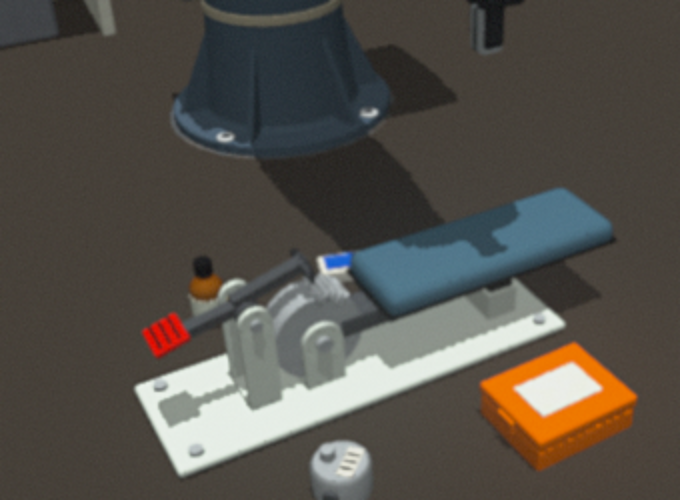

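The pad lies flat on the stop block (crop (497,290)), the paddle is still down at (165,335), and the hand is clear.

```bash
python3 -c "
from workcell import r
print(r.hand_in())"
```

```text
the job is handed in; nothing more can be done
None
```

The forearm rest is folded down flat with its pawl thrown out of the teeth, and I handed the job in at about 10 s of the 35 s allowed. The hand-in reports no verdict, so what follows comes from my own checks.

- **Pawl:** I pressed the paddle straight down with shut fingers until it met its lower stop, at z = 0.100 with about 11 N. After I let go it stayed about 14 mm below its start height in every later picture.
- **Arm:** I pushed the pad down slowly at about 3 to 5 N, 50 to 80 mm/s at the tool. It met its stop at z = 0.0897 with 27 N, against a nominal level height of 0.090. By then the pawl was already out.
- **Last check:** the hand was about 18 cm clear and the wrist force read near zero. The last scene picture showed the pad on its stop block. The slide box, oil bottle and tally counter looked unmoved and the bottle upright. I judged this by eye and did not measure the bystanders again. The slide mailer was mostly hidden behind the rest.

No check failed or disagreed.

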